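Unhook the dosing basket past its safety keeper

TASK

Take the blue dosing basket off the safety hook on the white rack by its yellow grip: use the basket's own bar to press the red sprung keeper back to its stop, then lift the bar out and off the hook. Do it gently, by feel, without forcing the hook or the keeper, and set the basket down softly, upright, on the wooden tray and let go. Leave the things on the rack and the tumbler as they are.

Things in the scene. Friction and masses are not known exactly. Their poses are not given: they have to be found in the camera images.
- basket: Blue plastic basket, 60 (x) x 70 (y) x 35 mm high, 140 to 240 g, under a rigid steel bail: two upright 6 mm rods at y = -33 and +33 mm, joined by a 6 mm top rod at z = 147 mm. Origin: centre of its underside, z up. It hangs by its bar on the hook, its axes about parallel to the rack's; the hook's shank passes through the bail, under the bar.
- basket_grip (a point): Middle of the basket's yellow grip, a flat upright plate on the bail's top rod: 10 mm thick (basket x), 34 mm wide (y), 28 mm high; 163 mm above the basket's underside. Grip it firmly across its thickness, from above.
- basket_bar (a point): Middle of the basket's hanging bar, a square 8 x 8 mm bar along the basket's y between the uprights, its middle 110 mm above the underside, 53 mm below the grip's middle. At the start it lies flat on the hook's shank, under the beak, with 3 mm of air above it.
- rack: White steel rack, 130 (x) x 300 (y) x 200 mm high, fixed. Origin: centre of its underside, z up. Its front, with a clear drop-front door (fixed shut, not used), looks along its -x. A steel safety hook sticks out of the front along -x, near the -y end. More than 14 N between the moving basket and the rack, hook or keeper is forcing it; the robot itself must not push on them.
- hook_root (a point): Where the hook's shank leaves the rack's front: middle of its top edge (rack x = -65, y = -100, z = 140 mm). The shank is level, 12 mm wide, 10 mm thick, along rack -x. At its end a nose turns up; from it a beak runs back (+x) above the shank, underside 11 mm and top 19 mm over the shank's top; nose's front to beak's rear end: 44 mm.
- hook_mean (a point): Point of the rack at its x = -200, y = -100, z = 140 mm, on the shank's top: mean place only. The whole hook is clamped up to 14 mm nearer or farther along rack x, and that is NOT measured: the beak's rear end lies at rack x = -200 to -172 mm, the red keeper's shut face 4.5 mm behind it (+x). From its start the bar must go 6 to 34 mm along rack +x to the stop: only feel tells.
- keeper_mean (a point): Mean place of the red keeper's shut face (rack-fixed point, same unmeasured +-14 mm): upright flap 14 mm wide, top 23 mm over the shank, sprung towards the beak. The bar pushed to rack +x swings it back, 3 to 5 N, until the bar lands on two firm dark lugs (the stop). There it is 2 mm clear of the beak: lift straight up, still pressed on the lugs with 7 to 11 N. Short of that it catches.
- hook_clear (a point): Rack-fixed point 100 mm out (rack -x) from point hook_mean, beyond the nose. Lifted 25 to 30 mm the bar clears beak and keeper; the basket is off once the bar has then been carried level along rack -x to about here (basket below must pass the nose too).
- tray: Shallow wooden tray, 170 (x) x 150 (y) mm outside, 16 mm high, walls and floor 5 mm thick, fixed on the counter. Origin: centre of its underside, z up; floor's upper face at z = 5 mm.
- mask_case: Bystander: clear plastic nebuliser mask case with blue band, 77 x 102 x 40 mm, on top of the rack. Origin: centre of its underside.
- jar: Bystander: glass jar with bamboo lid, 66 mm across, 84 mm high, on top of the rack. Origin: centre of its underside.
- thermometer: Bystander: red plastic thermometer, 114 x 22 x 10 mm, lying on top of the rack. Origin: centre of its underside.
- tumbler: Bystander: white ceramic tumbler, 68 mm across, 95 mm high, on the counter. Origin: centre of its underside.

How it is judged:
On the way:
1. the basket is off the hook and carried clear of the rack (contact force between basket and rack below 0.05 N and distance of basket from where it was at the start of the episode above 0.08 m and height (world z) of basket above 0.03 m), for 0.2 s.
At the end, for the whole second after the job is handed in: The basket stands flat on the tray's floor inside its walls (underside within 4 mm of the floor, tilt under 0.06 rad, its centre within 55 mm (x) and 45 mm (y) of the tray's centre), at rest and released (x of basket in the frame of tray between -0.055 and 0.055 m and y of basket in the frame of tray between -0.045 and 0.045 m and z of basket in the frame of tray below 0.009 m and angle between basket's own z axis and vertical below 0.06 rad and contact force between basket and tray above 0.5 N and linear speed of basket below 0.02 m/s and contact force between basket and the fingers below 0.05 N); the robot touches nothing.
It fails at once if the hook or keeper is forced: more than 14 N between basket and rack once the bar has left its place (35 N before) ((contact force between basket and rack above 14 N and distance of basket_bar from where it was at the start of the episode above 0.003 m) or contact force between basket and rack above 35 N).
It fails at once if the robot pushes on the rack, hook or keeper itself (contact force between any of the fingers, the arm and rack above 5 N).
It fails at once if the basket is banged down: more than 60 N on the tray (contact force between basket and tray above 60 N).
It fails at once if a bystander is disturbed (moved over 20 mm) (distance of any of mask_case, jar, thermometer, tumbler from where it was at the start of the episode above 0.02 m).
It also fails if it takes over 53 s, if anything falls off the work surface, if the arm or the gripper's body presses on something with over 40 N, if the wrist force passes 120 N, or if a joint passes its speed limit or range.

ROBOT

A 6-joint arm with a two-finger parallel gripper is mounted at the origin on the work surface. World frame = base frame: x ahead of the robot, y to its left, z up, the work surface at z = 0. Lengths are in m, angles in rad, forces in N, time in s.
With the tool pointing down it reaches from about 0.3 to 0.85 m from the base axis. Payload 5.4 kg.
Tool frame: the origin (TCP) lies on the centre line of the jaws, within the pads' length; the fingertips stand 22 mm ahead of it and the grasp point (between the pads) lies 3 mm ahead of it; z points along the fingers, y is the line along which they close (so a half turn about z gives the same grasp; the last joint's range is limited). The gripper opens to 85 mm and grips with 20 to 120 N. Pads are 22 mm wide; open, the fingers measure 114 mm over their backs; the gripper's body (76 mm by 85 mm) begins 54 mm behind the grasp point. The pads swing forward as they close: fully open they stand 13 mm farther back than shut.
Start: joints at [-1.478, 0.158, 1.597, -0, 1.386, -0.21], TCP at [0.171, -0.549, 0.253] pointing down, gripper open.
Joint ranges: [-2.91, 2.91], [-0.94, 2.29], [0.18, 2.7], [-1.29, 4.43], [0.17, 2.64], [-3, 3]. Speed limits (rad/s): [2.57, 2.57, 3.14, 3.14, 3.14, 3.14].

INTERFACE

Orientations are given as [roll, pitch, yaw] about the fixed x, y, z axes, in that order (R = Rz(yaw) Ry(pitch) Rx(roll)).
In Python, from bench import movep, move_linear, movej, grip, pause, ik, get_obs, get_image, camera_info, MotionError, close_job gives the robot as it stands. Calls block until the motion is done:
- movep(position, orientation): joint-space move of the TCP to a pose.
- move_linear(position, rot=None, velocity=0.15, stop_force=None): straight line of the TCP; rot=None keeps the orientation; velocity is the mean speed in m/s. With stop_force (N) it stops when the force on the tool has changed by that much, and returns True; else False.
- movej(angles): joint-space move.
- grip(opening): finger opening in m; the grip force is fixed at half the most; returns when the fingers have stopped.
- pause(seconds).
- ik(position, orientation): joint angles nearest the present ones, or None.
- get_obs(): the state.
- get_image(name): name is "scene" or "top" or "wrist"; returns the picture (400x640x3 uint8, red, green, blue); there is no depth.
- camera_info(name): a dict with "fx", "fy", "cx", "cy" (pixels), "eye" and "orientation" of the camera in the world; the wrist camera has in their place "mount" (4x4, takes a point from camera to tool coordinates, whose origin is the TCP and whose axes are the flange's). Camera axes: x right, y up, looking along -z (the intrinsics and any distortion apply to the point x, -y, -z); pixel columns grow to the right and rows downward; lengths in m; the calibration is good to about 2 mm. A picture is of the moment at which its call begins: read the wrist's pose just before it. camera_info takes no time and is no camera call.
A pose or a line that the arm cannot do raises MotionError and nothing moves.
- close_job(): hands the job in; it is judged then, once.
The state is a dict: "time_s": time; "joint_pos": joint angles; "qd": joint speeds; "joint_torque": joint torques, N m; "eef_pos": TCP position; "tool_rot": TCP orientation; "wrist_force": force on the tool from outside, world axes, zero at the start; "torque": the same for the moment, N m; "grip_width": finger opening in m; "grasp_force": force on a finger pad.
Only numpy, scipy, OpenCV 4.12 (cv2) and the standard library are available. Lean on these libraries where they do the work, as an engineer would, in place of code of your own. Each camera call takes 0.05 s, during which the arm holds its last target. There are 200 camera calls.

## Working session

There is one attempt and no reset: what is moved stays moved. The work goes in short steps, each a Python script; the robot and the scene stay as the last script left them, time stands still between calls to the robot, and variables do not carry over. Pictures are saved under pics/ and viewed, at most 10 in all, crops included, and the job is handed in when it is done.

```bash
mkdir -p pics; ls
python3 - <<'E'
from bench import *
import cv2, numpy as np
for n in ("scene","top"):
    cv2.imwrite(f"pics/{n}0.png",get_image(n)[:,:,::-1]); print(n,camera_info(n))
print(camera_info("wrist")); print(get_obs())
E
```

```text
pics
scene {'fx': 484.52490153394507, 'fy': 484.52490153394507, 'cx': 317.8591582403804, 'cy': 194.514488510482, 'eye': array([0.95444463, 0.33636097, 1.08312603]), 'orientation': array([0.54423293, 0.00425435, 2.40364713])}
top {'fx': 405.3639497856158, 'fy': 405.3639497856158, 'cx': 320.6232253403211, 'cy': 200.39379181348116, 'eye': array([ 0.46047027, -0.07783728,  1.14625051]), 'orientation': array([ 0.08643023,  0.02132206, -1.59389764])}
{'fx': 310.61826898724007, 'fy': 310.61826898724007, 'cx': 320.5299424872236, 'cy': 199.19116808668613, 'mount': array([[ 9.81687962e-04,  9.65745199e-01,  2.59490361e-01,
         6.56705051e-02],
       [ 9.99999499e-01, -9.98488869e-04, -6.70608305e-05,
        -3.91524932e-04],
       [ 1.94334563e-04,  2.59490297e-01, -9.65745695e-01,
        -1.20535506e-01],
       [ 0.00000000e+00,  0.00000000e+00,  0.00000000e+00,
         1.00000000e+00]])}
{'time_s': 0.1, 'joint_pos': array([-1.47811384e+00,  1.58992628e-01,  1.59814331e+00, -4.01917420e-05,
        1.38620205e+00, -2.10097562e-01]), 'qd': array([-0.00083977, -0.00076345, -0.00209755, -0.00085244,  0.000225  ,
        0.00026368]), 'joint_torque': array([-2.46748768e-04, -3.96996510e+01, -3.32335639e+01, -1.03506341e-04,
        4.33865513e-03, -6.12863232e-06]), 'eef_pos': array([ 0.17137144, -0.54832202,  0.25239308]), 'tool_rot': array([-3.13987745e+00, -3.25372615e-04,  3.02787181e-01]), 'wrist_force': array([-0.2667409 , -0.37544978,  0.56141191]), 'torque': array([ 0.0040724 , -0.02195446, -0.04121884]), 'grasp_force': 0.0, 'grip_width': 0.08559542719840171}
```

View pics/scene0.png

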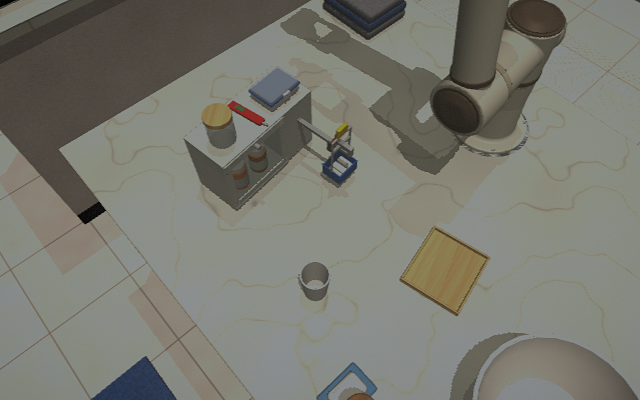

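View pics/top0.png

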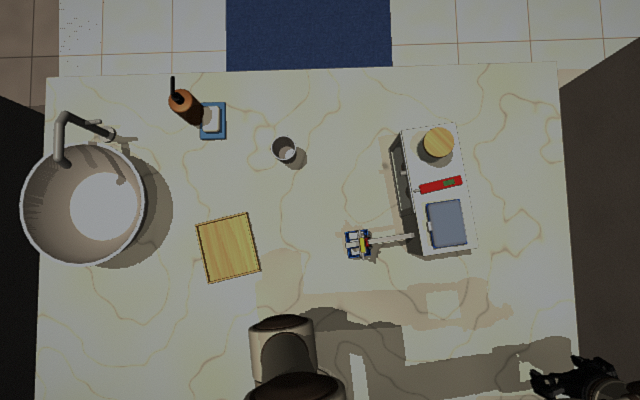

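The top view shows the rack at (402–478, 122–256) with its front facing left (world +y). The hook and basket are near (363, 243) and the tray is at (228, 247). In the scene view the grip is near (342, 131).

```bash
cat > h.py <<'E'
from bench import *
import numpy as np, cv2
from scipy.spatial.transform import Rotation as R
def ray(n,uv):
    c=camera_info(n); d=np.array([(uv[0]-c['cx'])/c['fx'],-(uv[1]-c['cy'])/c['fy'],-1.])
    return c['eye'],R.from_euler('xyz',c['orientation']).apply(d)
def onz(n,uv,z):
    e,d=ray(n,uv); return e+d*(z-e[2])/d[2]
def two(uv1,uv2):
    (a,d),(b,f)=ray('top',uv1),ray('scene',uv2)
    s=np.linalg.lstsq(np.c_[d,-f],b-a,rcond=None)[0]
    p,q=a+d*s[0],b+f*s[1]; return (p+q)/2,np.linalg.norm(p-q)
def comp(n,img,box,lo,hi):
    x0,y0,x1,y1=box
    m=np.zeros(img.shape[:2],np.uint8)
    hsv=cv2.cvtColor(img,cv2.COLOR_BGR2HSV)
    m[y0:y1,x0:x1]=cv2.inRange(hsv,lo,hi)[y0:y1,x0:x1]
    return m
E
python3 - <<'E'
from h import *
t=cv2.imread('pics/top0.png'); s=cv2.imread('pics/scene0.png')
a=cv2.resize(t[110:270,330:490],(400,400),interpolation=cv2.INTER_CUBIC)
b=cv2.resize(t[222:266,338:418],(800,440)[:2] and (400,220),interpolation=cv2.INTER_CUBIC)
c=cv2.resize(s[100:195,290:365],(400,507),interpolation=cv2.INTER_CUBIC)
o=np.zeros((600,800,3),np.uint8);o[:400,:400]=a;o[:507,400:]=c
o[400:600,:400]=b[:200]
cv2.imwrite('pics/crop.png',o)
for n,i,box in(('top',t,(340,225,385,265)),('scene',s,(325,115,360,155))):
    m=comp(n,i,box,(20,150,90),(35,255,255)); ys,xs=np.nonzero(m)
    print(n,len(xs),xs.mean(),ys.mean(),xs.min(),xs.max(),ys.min(),ys.max(), cv2.minAreaRect(np.c_[xs,ys].astype(np.float32)))
m=comp('top',t,(190,205,268,290),(15,60,60),(30,255,255))
cs=max(cv2.findContours(m,0,2)[0],key=cv2.contourArea); r=cv2.minAreaRect(cs)
print('tray',r); P=np.array([onz('top',p,.014)[:2] for p in cv2.boxPoints(r)]); print(P,P.mean(0))
E
```

```text
top 55 361.90909090909093 244.61818181818182 360 364 238 251 ((361.8600158691406, 244.5199737548828), (13.435029029846191, 3.8183767795562744), 81.8698959350586)
scene 50 341.86 127.3 337 347 122 135 ((342.60589599609375, 129.12351989746094), (7.7010321617126465, 14.642806053161621), 49.398704528808594)
tray ((226.96463012695312, 247.3533935546875), (61.676937103271484, 55.20756530761719), 76.4295654296875)
[[0.50195321 0.30433781]
 [0.53470906 0.15273712]
 [0.3673073  0.11368662]
 [0.33498032 0.26325028]] [0.43473747 0.20850296]
```

View pics/crop.png

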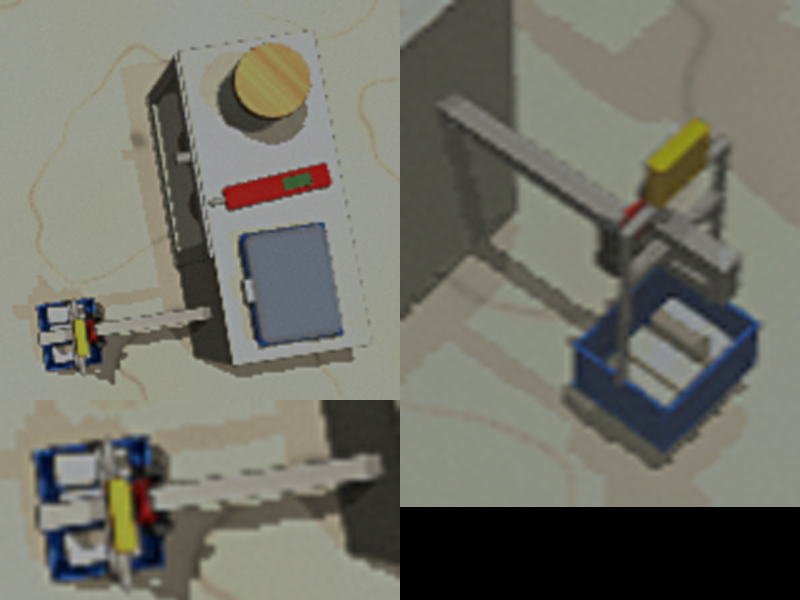

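The zoomed crop shows the yellow grip at about (362, 245) in the top view and (342, 130) in the scene view. The red keeper sits just behind it, and the rack-top corners are at about (402, 130), (455, 122), (478, 248) and (424, 255).

Run:
```python
from h import *
C=np.array([onz('top',p,.2)[:2] for p in((402,130),(455.2,122),(478,248),(424,255.2))]); print(C)
print([np.linalg.norm(C[i]-C[i-1]) for i in range(4)], [np.arctan2(*(C[i]-C[i-1])[::-1]) for i in range(4)])
c=C.mean(0); print('c',c)
# rack y axis: from -y end (hook) to +y end ; rack x: front->back
y=(C[0]-C[3])+(C[1]-C[2]); x=(C[1]-C[0])+(C[2]-C[3])
print('yaw from y',np.arctan2(-y[0],y[1]),'from x',np.arctan2(x[1],x[0]))
print('grip',two((362,245),(342.1,130.4)),onz('top',(362,245),.207))
print('shank ends', onz('top',(368,242.4),.14),onz('top',(412,235.6),.14))
for w in (('top',(412,235.6)),('top',(420,235))): pass
q=get_obs()['joint_pos']
g=onz('top',(362,245),.207)
for yaw in (0.3,0.1,-.1,-1.4,1.7): print(yaw, ik([g[0],g[1],.3],[np.pi,0,yaw]))
```

```text
[[ 0.70545956 -0.25619586]
 [ 0.72113523 -0.38230075]
 [ 0.42396011 -0.41912238]
 [ 0.4102643  -0.29479411]]
[np.float64(0.29770802076289443), np.float64(0.12707544843128027), np.float64(0.29944763759841897), np.float64(0.12508035042162322)] [np.float64(0.1300173567815671), np.float64(-1.4471240925493782), np.float64(-3.0183154729444825), np.float64(1.6805123875995114)]
c [ 0.5652048  -0.33810328]
yaw from y -1.4441588757630845 from x -1.454046966607851
grip (array([ 0.43708437, -0.1536778 ,  0.19642715]), np.float64(0.001025283478824134)) [ 0.43701755 -0.15244567  0.207     ]
shank ends [ 0.44137754 -0.17272205  0.14      ] [ 0.45556502 -0.2813223   0.14      ]
0.3 [-5.97673260e-01 -1.70812680e-01  1.83263190e+00 -4.44089210e-16
  1.47977343e+00  6.73123067e-01]
0.1 [-5.97673260e-01 -1.70812680e-01  1.83263190e+00 -4.44089210e-16
  1.47977343e+00  8.73123067e-01]
-0.1 [-5.97673260e-01 -1.70812680e-01  1.83263190e+00 -4.44089210e-16
  1.47977343e+00  1.07312307e+00]
-1.4 [-5.97673260e-01 -1.70812680e-01  1.83263190e+00 -4.44089210e-16
  1.47977343e+00  2.37312307e+00]
1.7 [-0.59767326 -0.17081268  1.8326319   0.          1.47977343 -0.72687693]
```

```bash
cat >> h.py <<'E'
YAW=0.125; DOWN=[np.pi,0,YAW]
X=np.array([.124,-.9923,0]); X/=np.linalg.norm(X); Yr=np.array([-X[1],X[0],0])
def wrist_z(pose,uv,z):
    c=camera_info('wrist'); T=np.eye(4); T[:3,:3]=R.from_euler('xyz',pose[1]).as_matrix(); T[:3,3]=pose[0]
    T=T@c['mount']; d=T[:3,:3]@[(uv[0]-c['cx'])/c['fx'],-(uv[1]-c['cy'])/c['fy'],-1.]
    return T[:3,3]+d*(z-T[2,3])/d[2]
def pose():
    o=get_obs(); return o['eef_pos'],o['tool_rot']
E
python3 - <<'E'
from h import *
movep([.437,-.153,.31],DOWN); 
P=pose(); im=get_image('wrist')[:,:,::-1].copy(); cv2.imwrite('pics/w1.png',im)
m=cv2.inRange(cv2.cvtColor(im,cv2.COLOR_BGR2HSV),(20,150,70),(35,255,255))
n,l,s,c=cv2.connectedComponentsWithStats(m); k=1+s[1:,4].argmax(); print(P,s[k],c[k])
r=cv2.minAreaRect(cv2.findContours((l==k).astype(np.uint8),0,2)[0][0]); print(r)
print([wrist_z(P,p,.211) for p in cv2.boxPoints(r)], get_obs()['time_s'])
E
```

```text
(array([ 0.4368752 , -0.15367755,  0.30987098]), array([3.14148410e+00, 2.87730524e-04, 1.24083278e-01])) [314 178  14  50 317] [320.7192429  202.64037855]
((320.5, 202.5), (49.0, 13.0), 90.0)
[array([ 0.45843903, -0.14585712,  0.211     ]), array([ 0.45960374, -0.15512114,  0.211     ]), array([ 0.4225767 , -0.15997993,  0.211     ]), array([ 0.42136134, -0.15031304,  0.211     ])] 1.9
```

View pics/w1.png

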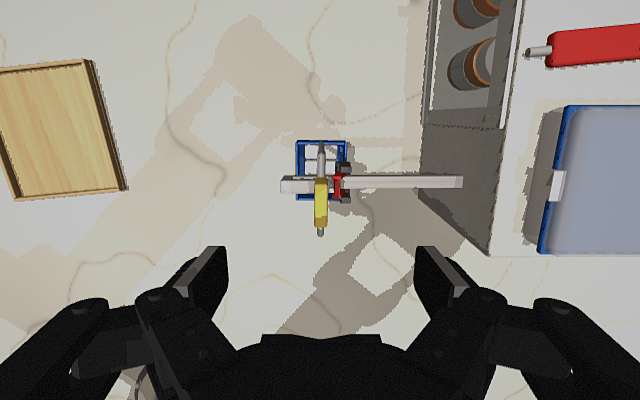

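The wrist view shows the grip at (320, 202), upright in the image, so the tool yaw is aligned with it. The shank is level in the image from (345, 183) to (462, 182), with the red keeper at (339, 184). I'll grasp now.

```bash
cat >> h.py <<'E'
def f(n=4):
    a=[]
    for _ in range(n): a.append(get_obs()['wrist_force']); pause(.02)
    a=np.mean(a,0); return np.round([a@X,a@Yr,a[2]],2)
def st(t=''):
    o=get_obs(); p=o['eef_pos']; print(t,'pos',np.round(p,4),'x',round(p@X,4),'F',f(),'M',np.round(o['torque'],2),'w',round(o['grip_width'],4),'g',round(o['grasp_force'],1),'t',o['time_s'])
E
python3 - <<'E'
from h import *
grip(.045); p=np.array([.439,-.1530,.24])
movep(p,DOWN); st('above')
print(move_linear([p[0],p[1],.201],velocity=.06,stop_force=4)); st('down')
grip(0.0); st('gripped')
z=get_obs()['eef_pos']
cv2.imwrite('pics/s2.png',cv2.resize(get_image('scene')[70:200,270:400,::-1],(600,600),interpolation=cv2.INTER_CUBIC))
E
```

```text
above pos [ 0.4386 -0.1527  0.2398] x 0.2059 F [ 0.02  0.13 -0.07] M [-0.01 -0.01 -0.06] w 0.0447 g 0.0 t 2.7583
False
down pos [ 0.4391 -0.1531  0.2012] x 0.2064 F [-0.34 -0.14  0.03] M [ 0.    0.01 -0.02] w 0.0449 g 0.0 t 3.625
gripped pos [ 0.4392 -0.1532  0.2014] x 0.2065 F [-0.08 -0.72  2.09] M [-0.02  0.08  0.04] w 0.0091 g 60.1 t 4.1
```

View pics/s2.png

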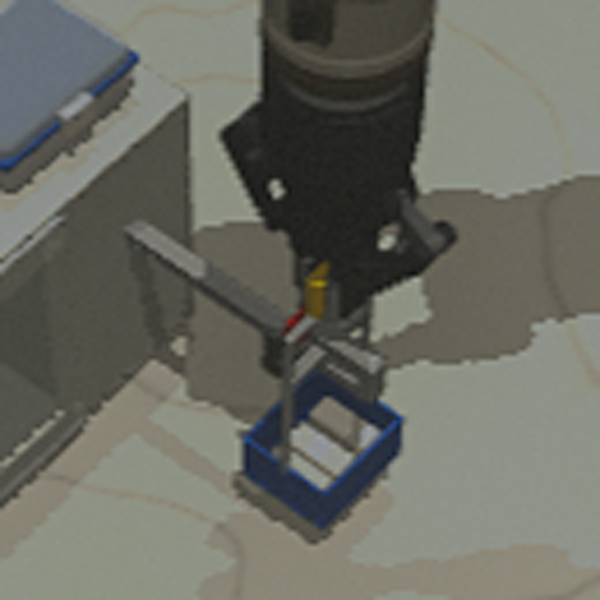

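The grip is held across its thickness (60 N, 9 mm wide) and the bar is still on the shank. Next I'll unload it by about 1.3 mm and push along rack +x by feel.

Run:
```python
from h import *
p=get_obs()['eef_pos']
print(move_linear(p+[0,0,.0013],velocity=.005,stop_force=6)); st('lift')
p=get_obs()['eef_pos']
r=move_linear(p+X*.040,velocity=.008,stop_force=7); print(r); st('push')
pause(.2); st('settled')
```

```text
False
lift pos [ 0.439  -0.153   0.2024] x 0.2063 F [ 0.01  0.01 -1.7 ] M [-0.06  0.    0.04] w 0.0091 g 59.7 t 4.7167
True
push pos [ 0.4406 -0.1661  0.2019] x 0.2195 F [-4.79  0.94  1.  ] M [ 1.03 -0.08  0.03] w 0.0093 g 60.0 t 7.0583
settled pos [ 0.4403 -0.1656  0.2014] x 0.2189 F [-5.26  1.1   1.37] M [ 1.08 -0.07 -0.  ] w 0.0093 g 60.1 t 7.325
```

Run:
```python
from h import *
p=get_obs()['eef_pos']; p[2]=.2024
for k in range(8):
    r=move_linear(p+X*.0015*(k+1),velocity=.006,stop_force=5); pause(.1)
    st(k); 
    if r or -f()[0]>8: break
```

```text
0 pos [ 0.4404 -0.1669  0.2021] x 0.2203 F [-3.98  1.47 -3.77] M [ 0.93 -0.21  0.05] w 0.0088 g 59.4 t 7.9
1 pos [ 0.4404 -0.1678  0.2022] x 0.2211 F [-6.87  0.86 -2.4 ] M [ 1.46 -0.06  0.06] w 0.009 g 59.7 t 8.5333
2 pos [ 0.4401 -0.1667  0.2014] x 0.22 F [-4.26  1.01  3.33] M [ 0.86 -0.13 -0.03] w 0.0096 g 60.4 t 9.0583
```

Run:
```python
from h import *
p=get_obs()['eef_pos']; p[2]=.2026; x0=p@X
move_linear(p-X*(x0-.213),velocity=.02); pause(.1); st('back')
for k in range(22):
    c=.213+.0007*(k+1)
    move_linear(p+X*(c-x0),velocity=.01); pause(.08)
    o=get_obs(); F=f(3); print(round(c,4),round(o['eef_pos']@X,4),round(o['eef_pos'][2],4),F,np.round(o['torque'],2))
    if -F[0]>8: break
print(get_obs()['time_s'])
```

```text
back pos [ 0.4391 -0.16    0.2025] x 0.2132 F [-0.3  -0.22 -1.49] M [-0.06  0.05 -0.  ] w 0.0093 g 59.7 t 9.7083
0.2137 0.2137 0.2026 [-0.31 -0.09 -1.99] [-0.02 -0.02 -0.08]
0.2144 0.2144 0.2026 [ 0.39  0.37 -2.04] [ 0.03 -0.02 -0.07]
0.2151 0.2151 0.2026 [-0.11  0.05 -2.2 ] [-0.02  0.1  -0.  ]
0.2158 0.2156 0.2026 [-1.55  0.15 -1.04] [0.24 0.04 0.02]
0.2165 0.2161 0.2026 [-3.28 -0.27 -0.22] [ 0.78  0.1  -0.03]
0.2172 0.217 0.2026 [-5.56 -0.1   1.07] [ 0.92  0.23 -0.  ]
0.2179 0.2178 0.2027 [-5.19 -0.52  0.98] [1.06 0.17 0.03]
0.2186 0.2186 0.2026 [-5.2  -0.42  0.81] [1.02 0.18 0.06]
0.2193 0.2193 0.2026 [-5.64  0.12  0.99] [1.02 0.09 0.04]
0.22 0.2199 0.2026 [-4.75 -0.33  1.51] [0.99 0.14 0.01]
0.2207 0.2206 0.2026 [-4.67  0.36  0.89] [1.05 0.18 0.02]
0.2214 0.2213 0.2026 [-4.85 -0.06  1.64] [1.11 0.08 0.01]
0.2221 0.2216 0.2025 [-6.29 -0.48  1.35] [1.35 0.17 0.09]
0.2228 0.2218 0.2025 [-8.01 -0.61  2.61] [1.7  0.22 0.08]
15.1417
```

The profile is clear: the bar meets the keeper at x ≈ 0.2156, then there is a plateau of about 5 N, and it meets the stop at 0.2216. I'll hold about 9 N on the lugs and lift.

Run:
```python
from h import *
p=get_obs()['eef_pos']; p=p-X*(p@X); c=.2232; z0=.2026
move_linear(np.r_[(p+X*c)[:2],z0],velocity=.005); pause(.08); print(f())
for k in range(1,29):
    z=z0+.001*k
    r=move_linear(np.r_[(p+X*c)[:2],z],velocity=.02,stop_force=5)
    F=f(2); o=get_obs(); print(k,round(c,4),round(o['eef_pos']@X,4),round(o['eef_pos'][2],4),F,r)
    if r or F[2]<-7 or -F[0]>12: print('halt'); break
    if k<16: c+=np.clip((9+F[0])*.0002,-.0003,.0003); c=np.clip(c,.2225,.2242)
print(get_obs()['time_s'])
```

```text
[-9.13 -0.14  2.98]
1 0.2232 0.2219 0.2028 [-8.38  0.44 -0.69] False
2 0.2233 0.2219 0.2034 [-6.83  1.02 -2.79] False
3 0.2236 0.222 0.204 [-8.3   1.14 -3.95] False
4 0.2238 0.222 0.2048 [-8.35 -0.05 -3.72] False
5 0.2239 0.222 0.2058 [-8.33  0.01 -3.53] False
6 0.224 0.2221 0.2067 [-8.16 -0.13 -3.56] False
7 0.2242 0.2222 0.2077 [-9.1  -0.22 -3.85] False
8 0.2242 0.2221 0.2086 [-8.35 -0.82 -4.19] False
9 0.2242 0.2222 0.2096 [-8.3  -0.26 -3.42] False
10 0.2242 0.2222 0.2107 [-8.68 -0.57 -4.31] False
11 0.2242 0.2222 0.2117 [-7.51 -0.4  -3.86] False
12 0.2242 0.2224 0.2127 [-7.84 -0.98 -3.53] False
13 0.2242 0.2244 0.2152 [-2.31 -0.32 -2.21] False
14 0.2242 0.2244 0.2168 [-2.67 -0.56 -2.29] False
15 0.2242 0.2243 0.2178 [-2.53 -0.75 -0.69] False
16 0.2242 0.2243 0.2188 [-2.52 -0.35 -1.47] False
17 0.2242 0.2243 0.2197 [-2.68 -0.22 -1.34] False
18 0.2242 0.2242 0.2207 [-2.6  -0.28 -1.58] False
19 0.2242 0.2242 0.2217 [-2.2  -0.02 -0.96] False
20 0.2242 0.2242 0.2227 [-2.32 -0.48 -1.76] False
21 0.2242 0.2243 0.2237 [-2.11 -0.54 -1.98] False
22 0.2242 0.2243 0.2247 [-2.41 -0.3  -2.05] False
23 0.2242 0.2242 0.2257 [-1.74 -0.36 -1.59] False
24 0.2242 0.2247 0.227 [ 0.24 -0.01 -1.68] False
25 0.2242 0.2244 0.2277 [ 0.04 -0.1  -2.04] False
26 0.2242 0.2242 0.2287 [ 0.11 -0.53 -2.37] False
27 0.2242 0.2242 0.2297 [ 0.18 -0.1  -2.08] False
28 0.2242 0.2242 0.2307 [ 0.26 -0.05 -2.17] False
23.475
```

It came off cleanly. Next I'll carry it level along rack −x, then over to the tray, and look before lowering.

Run:
```python
from h import *
p=get_obs()['eef_pos']
print(move_linear(p-X*.145,velocity=.09,stop_force=4)); st('clear')
move_linear([.435,.2085,.232],velocity=.15); pause(.2); st('over tray')
P=pose(); cv2.imwrite('pics/w3.png',get_image('wrist')[:,:,::-1])
s=get_image('scene')[:,:,::-1]; cv2.imwrite('pics/s3.png',cv2.resize(s[100:340,270:530],(650,600)))
```

```text
False
clear pos [ 0.4228 -0.0274  0.2307] x 0.0796 F [ 0.28 -0.49 -1.97] M [-0.01 -0.05 -0.03] w 0.0091 g 59.8 t 25.2333
over tray pos [0.4351 0.2081 0.232 ] x -0.1526 F [-0.04  0.17 -1.85] M [-0.04 -0.02  0.03] w 0.0093 g 59.8 t 27.225
```

View pics/s3.png

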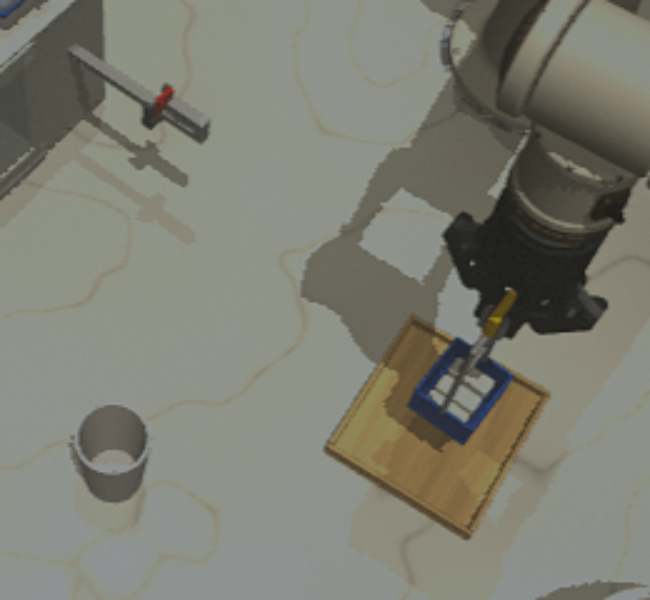

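View pics/w3.png

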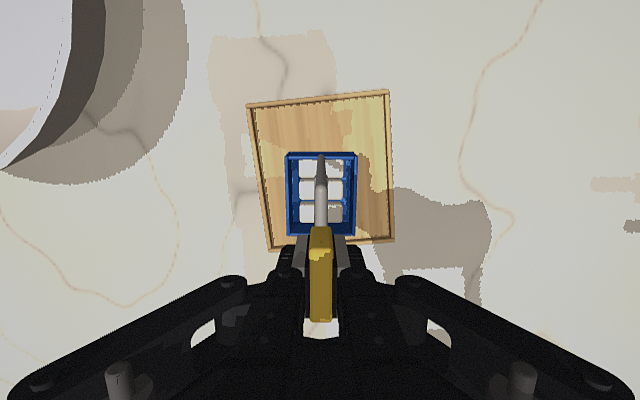

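The scene view shows the hook empty with the keeper shut, and the basket hanging upright over the tray. In the wrist view the tray corners are at (247, 105), (388, 91), (394, 241) and (271, 250), with the basket at (321, 193). I'll lower it by feel and release.

Run:
```python
from h import *
P=pose(); c=np.mean([wrist_z(P,q,.016) for q in((247,105),(388,91),(394,241),(271,250))],0); print('tray',c)
t=np.array([.435,.2085]); d=c[:2]-t
if np.linalg.norm(d)<.025: t=t+d/2
move_linear([*t,.182],velocity=.08); st('near')
print(move_linear([*t,.166],velocity=.008,stop_force=1.5)); st('touch')
grip(.05); pause(.2); st('released')
move_linear([*t,.30],velocity=.1); pause(.3); st('up')
for n in('top','scene'): 
    im=get_image(n)[:,:,::-1]; cv2.imwrite(f'pics/{n}4.png',im)
s=cv2.imread('pics/scene4.png'); u=cv2.imread('pics/top4.png')
cv2.imwrite('pics/end.png',np.hstack([cv2.resize(s[180:340,370:530],(400,400)),cv2.resize(u[180:310,165:295],(400,400))]))
```

```text
tray [0.4350012  0.20740752 0.016     ]
near pos [0.4353 0.208  0.1824] x -0.1524 F [ 0.21 -0.18 -1.67] M [-0.01 -0.    0.01] w 0.0091 g 59.8 t 28.1667
True
touch pos [0.4349 0.208  0.1729] x -0.1525 F [-0.79 -0.65  5.18] M [ 0.01 -0.    0.03] w 0.009 g 60.7 t 29.4
released pos [0.4339 0.2078 0.1717] x -0.1524 F [-0.12 -0.16  0.41] M [ 0.02  0.03 -0.02] w 0.0496 g 0.0 t 30.1333
up pos [0.4349 0.2079 0.2998] x -0.1524 F [ 0.43 -0.06 -0.13] M [-0.04 -0.03 -0.02] w 0.0498 g 0.0 t 31.9333
```

View pics/end.png

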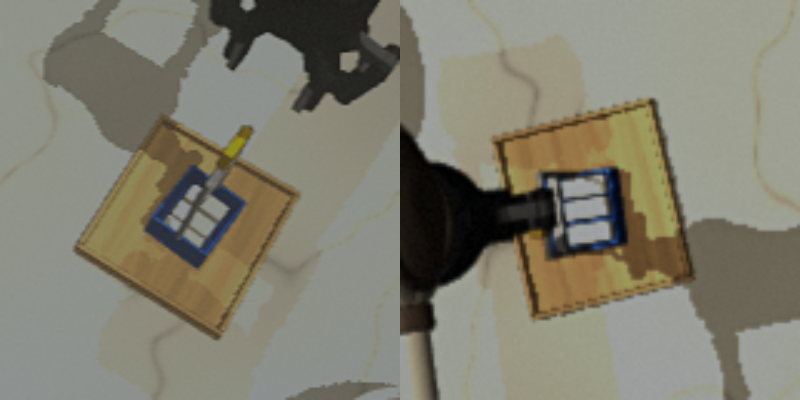

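The picture shows the basket standing upright near the tray's centre, at (195, 215) in the left crop and (582, 208) in the right crop. The gripper is clear above it.

```bash
python3 -c "
from bench import *
print(close_job())"
```

```text
the job is handed in; nothing more can be done
None
```

The basket is off the hook and standing upright and released on the tray; I pressed the keeper to its stop at about 9 N, set it down softly, and handed the job in at about 32 s (no verdict was returned).

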